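# Rebuild the hall shelf: tray back on its stack, board across

## Robot

A 6-joint arm with a two-finger parallel gripper is mounted at the origin on the work surface. World frame = base frame: x ahead of the robot, y to its left, z up, the work surface at z = 0. Lengths are in m, angles in rad, forces in N, time in s.
With the tool pointing down it reaches from about 0.35 to 0.975 m from the base axis. Payload 4.9 kg.
Tool frame: the origin (TCP) lies at the very end of the fingers, on their centre line; the grasp point (between the pads) lies manip.grip_point_offset behind it (manip.grip_point_offset is the distance from the TCP to the grasp point, in m); z points along the fingers, y is the line along which they close (so a half turn about z gives the same grasp; the last joint's range is limited). The gripper opens to 85 mm and grips with 20 to 120 N. Pads are 22 mm wide; open, the fingers measure 114 mm over their backs; the gripper's body (76 mm by 85 mm) begins 54 mm behind the grasp point. The pads swing forward as they close: fully open they stand 13 mm farther back than shut.
Start: joints at [-1.318, 0.053, 1.613, -0, 1.476, -0.119], TCP at [0.227, -0.582, 0.231] pointing down, gripper open.
Joint ranges: [-3.01, 3.01], [-1.01, 2.22], [0.06, 2.58], [-1.02, 4.17], [0.09, 2.62], [-3.14, 3.14]. Speed limits (rad/s): [2.57, 2.57, 3.14, 3.14, 3.14, 3.14].

## Interface

Orientations are given as a unit quaternion [w, x, y, z].
In Python, from plant import manip gives the robot as it stands.
- The arm moves only by the shell command python3 -m crank 'ROWS' [OPENING]. ROWS is JSON, a list of rows, each an object of numbers: "x", "y", "z": the shift along the tool's x, y, z in cm; "turn": the turn about the tool's z in rad. In form: [{"x": .., "y": .., "z": .., "turn": ..}, ...]. A call has 1 to 5 rows; each row shifts and turns the commanded pose from where the row before left it, along the tool's axes as they then stand; what a row does not reach is not made up. A row lasts 1/10 s, in which the tool goes at most 50 mm and 8.59 degrees, less where a joint would pass 70% of its speed; a pose out of reach is approached as far as the arm can. A call with a gripper value outside its range is refused whole. OPENING is the opening in per cent of the stroke, from 0 (shut) to 100 (fully open), set as the call begins (- or left out, the last holds). The fingers move at their own pace and stop on an object; the grip force is fixed at half the most. Time passes only in rows, so rows that do not move let the fingers close. It gives the time, the measured TCP pose, the force, the opening and the grip force at its end, in the units of the state.
- manip.state(): the state, without advancing time (a new reading comes with each control period).
- manip.grab_frame(name): name is "side" or "top" or "wrist"; returns (picture, depth): 480x640x3 uint8, red, green, blue; 480x640 float32, m along the optical axis (not along the pixel's ray), 0 where there is no reading.
- manip.camera_model(name): a dict with "mtx" (3x3 intrinsics, pixels), "world_to_cam" (4x4, takes a point from world to camera coordinates). Camera axes: x right, y down, z forward; pixel columns grow to the right and rows downward; lengths in m; the calibration is good to about 2 mm. A picture is of the moment at which its call begins: read the wrist's pose just before it. camera_model takes no time and is no camera call; for the wrist camera it gives the pose at the moment of the call.
- manip.job_done(): hands the job in; it is judged then, once.
The state is a dict: "time": time; "joint_pos": joint angles; "joint_vel": joint speeds; "joint_efforts": joint torques, N m; "tool_pos": TCP position; "tool_rot": TCP orientation; "contact_force": force on the tool from outside, world axes, zero at the start; "ft_torque": the same for the moment, N m; "gripper_width": opening from 0.0 (shut) to 1.0 (fully open); "grasp_force": force on a finger pad.
Only numpy, scipy, OpenCV 4.12 (cv2) and the standard library are available. Lean on these libraries where they do the work, as an engineer would, in place of code of your own. Each camera call takes 0.05 s, during which the arm holds its last target. There are 200 camera calls.

## Task

Put the empty loose tray back on the low stack so that its corner pins drop into the sockets there and it sits fully down. Then slide the shelf board off the tall stack across the gap, without lifting or tipping it, until it lies level on both stacks and covers the middle of each. Let go of everything, and leave the two stacks and all the other things where they stand.

Things in the scene. Friction and masses are not known exactly. Their poses are not given: they have to be found in the camera images.
- stack_tall: Pile of two pale wooden trays, loose, about 1.4 kg; behaves as one piece. Footprint 180 (its x) by 130 (its y) mm, rim 112 mm above the table. The board lies on it. Origin: centre of the footprint, on the table; its -y axis points across the gap to the low stack, z up.
- stack_low: One pale wooden tray of the same make with shoe-care things inside (below its rim), loose, about 1 kg. Footprint 180 (x) by 130 (y) mm, rim 60 mm above the table. It stands off the tall stack's -y side, centres 235 to 265 mm apart, at most 10 mm out of line and 0.05 rad turned. Origin: centre of the footprint, on the table.
- tray: Empty loose tray of the same make, about 0.4 kg, 180 (x) by 130 (y) mm, 60 mm high, on four corner pins 78 and 53 mm (x, y) from its centre: 9.5 mm thick, tapered to 5 mm, 8 mm long. Walls 10 mm thick. Origin: centre, at the pin tips, z up. Fully down, its origin is 52 mm above the low stack's origin and its rim level with the tall stack's. Alike after half a turn.
- board: Dark plank shelf board 320 mm long (its y), 120 wide (its x), 20 thick, about 0.4 kg, ends rounded over 6 mm. It lies flat and loose on the tall stack's rim, its centre 20 to 45 mm outwards of the stack's (away from the gap); a push of a few newtons on an end slides it. Too wide to grip. Origin: centre of the underside; its -y end points to the low stack.
- perfume: Bystander: square amber glass bottle, 30 x 46 mm, 86 mm high, standing in the gap between the stacks. Origin: centre of its underside.
- candle: Bystander: black candle jar 72 mm wide with a wooden lid, 96 mm high. Origin: centre of its underside.
- jar: Bystander: small white plastic jar 56 mm wide, 85 mm high. Origin: centre of its underside.
- spray: Bystander: slim green glass bottle 38 mm wide, 120 mm high. Origin: centre of its underside.
- key_bowl: Bystander: white ceramic bowl 110 mm wide, 38 mm high. Origin: centre of its underside.
- glasses_case: Bystander: black glasses case, 160 (x) by 62 (y) mm, 46 mm high. Origin: centre of its underside.
- key_tray: Bystander: small dark wooden dish with keys, 80 (x) by 110 (y) mm, 26 mm high, no pins. Origin: centre of its underside.
- low_rim (a point): Centre of the low stack's open top at rim height. In the rim's four corners, 78 mm (x) and 53 mm (y) from here, are round upright sockets 13 mm wide and 13 mm deep.
- tall_rim (a point): Centre of the tall stack's open top, at rim height, 112 mm above the table.
- tray_grip (a point): Middle of the top edge of the tray's upright partition, 56 mm above the tray's origin: the place to grip. The partition is 10 mm thick (along the tray's x), 110 mm long (along its y) and 42 mm high, with a free compartment 75 mm long (x) on each side.
Mind the look-alikes: they are no part of the job. Leave any purple look-alike of the tray alone.

How it is judged:
On the way:
1. the tray sits fully down on the low stack, its pins in the sockets, and is let go (x of tray in the frame of stack_low between -0.004 and 0.004 m and y of tray in the frame of stack_low between -0.004 and 0.004 m and z of tray in the frame of stack_low between 0.05 and 0.054 m and angle between the x axis of tray and the x axis of stack_low, either way round below 0.05 rad and angle between tray's own z axis and vertical below 0.03 rad and contact force between the fingers and tray below 0.2 N and linear speed of tray below 0.03 m/s), for 0.2 s.
At the end, for the whole second after the job is handed in: Tray on the low stack, pins in sockets (within 4 mm, 0.05 rad, at most 2 mm high). Board resting on tray and tall stack, underside 112 mm up (within 3 mm), level within 0.02 rad, both their centres under it (5 mm inside its ends, 10 mm inside its edges). All released and at rest (x of tray in the frame of stack_low between -0.004 and 0.004 m and y of tray in the frame of stack_low between -0.004 and 0.004 m and z of tray in the frame of stack_low between 0.05 and 0.054 m and angle between the x axis of tray and the x axis of stack_low, either way round below 0.05 rad and angle between tray's own z axis and vertical below 0.03 rad and x of tray in the frame of board between -0.05 and 0.05 m and y of tray in the frame of board between -0.155 and 0.155 m and x of stack_tall in the frame of board between -0.05 and 0.05 m and y of stack_tall in the frame of board between -0.155 and 0.155 m and height (world z) of board between 0.109 and 0.115 m and angle between board's own z axis and vertical below 0.02 rad and contact force between board and tray above 0.2 N and contact force between board and stack_tall above 0.2 N and linear speed of each of board, tray below 0.02 m/s and angular speed of each of board, tray below 0.1 rad/s); the robot touches nothing.
It fails at once if a bystander is shoved more than 25 mm or knocked over (distance of any of perfume, candle, jar, spray, key_bowl, glasses_case, key_tray from where it was at the start of the episode above 0.025 m or angle between any of perfume, candle, jar, spray, key_bowl, glasses_case, key_tray's own z axis and vertical above 0.5 rad).
It fails at once if one of the two stacks is shoved or lifted more than 20 mm (distance of any of stack_tall, stack_low from where it was at the start of the episode above 0.02 m).
It fails at once if the board is lifted more than 20 mm, tipped more than 0.12 rad or falls (height (world z) of board above 0.132 m or height (world z) of board below 0.095 m or angle between board's own z axis and vertical above 0.12 rad).
It also fails if it takes over 59 s, if anything falls off the work surface, if the arm or the gripper's body presses on something with over 40 N, if the wrist force passes 120 N, or if a joint passes its speed limit or range.

## Working session

There is one attempt and no reset: what is moved stays moved. The work goes in short steps, Python scripts to look and compute and a shell command to move; the robot and the scene stay as the last step left them, time stands still between calls to the robot, and variables do not carry over. Pictures are saved under pics/ and viewed, at most 10 in all, crops included, and the job is handed in when it is done.

```bash
mkdir -p pics; ls
cat > h.py <<'E'
from plant import manip
import numpy as np, cv2
def grab(n):
    m=manip.camera_model(n); p,d=manip.grab_frame(n); return p,d,np.array(m["mtx"]),np.array(m["world_to_cam"])
def pts(d,K,T):
    v,u=np.mgrid[:480,:640]; c=np.stack([(u-K[0,2])/K[0,0]*d,(v-K[1,2])/K[1,1]*d,d,np.ones_like(d)],-1)
    w=(c@np.linalg.inv(T).T)[...,:3]; w[d==0]=np.nan; return w
E
python3 - <<'E'
from h import *
print(manip.grip_point_offset, manip.state())
for n in("top","side"):
    p,d,K,T=grab(n); np.savez(f"{n}0.npz",p=p,d=d,K=K,T=T); cv2.imwrite(f"pics/{n}0.png",p[...,::-1]); print(n,K,np.linalg.inv(T)[:3,3],T[:3,:3])
E
```

```text
pics
0.0187 {'time': 0.0, 'joint_pos': array([-1.31803115e+00,  5.33633194e-02,  1.61427420e+00,  3.35085816e-06,
        1.47600586e+00, -1.18990800e-01]), 'joint_vel': array([ 0.00146086,  0.00020328, -0.00085613, -0.00044573,  0.00127225,
        0.00119422]), 'joint_efforts': array([ 1.94059639e-04, -3.93685985e+01, -3.70175529e+01, -1.33215194e-04,
        7.17879055e-03,  1.86138518e-07]), 'tool_pos': array([ 0.22688396, -0.58170348,  0.23007084]), 'tool_rot': array([-1.02318254e-03,  9.82773882e-01,  1.84809216e-01, -6.68685665e-05]), 'contact_force': array([ 0.01475585, -0.28731266, -1.05448624]), 'ft_torque': array([ 0.00873734,  0.04457184, -0.00851811]), 'grasp_force': 0.0, 'gripper_width': 1.0004889571125937}
top [[443.5896927    0.         317.66484117]
 [  0.         443.5896927  240.26939405]
 [  0.           0.           1.        ]] [ 0.29077172 -0.07638036  1.24521378] [[ 0.01533108 -0.99947936 -0.02838945]
 [-0.98065309 -0.00948861 -0.19552361]
 [ 0.19515243  0.03083779 -0.980288  ]]
side [[609.79260482   0.         315.61557688]
 [  0.         609.79260482 244.93883675]
 [  0.           0.           1.        ]] [ 0.49215595 -0.89287827  1.08220496] [[ 0.99971694 -0.02093913 -0.0112956 ]
 [-0.02321646 -0.7548336  -0.65550532]
 [ 0.00519941  0.65558202 -0.75510607]]
```

View pics/top0.png

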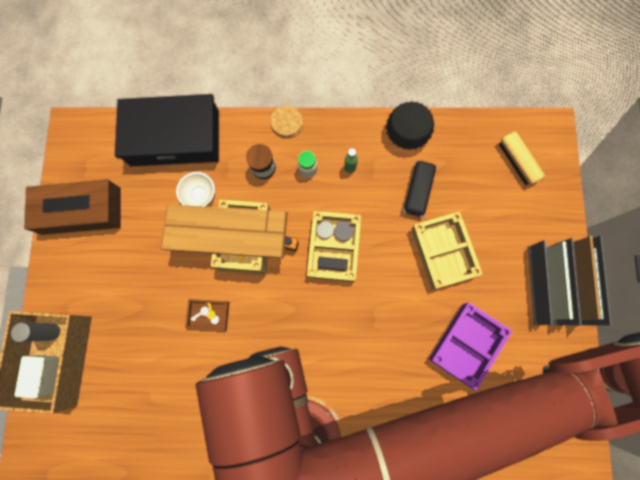

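View pics/side0.png

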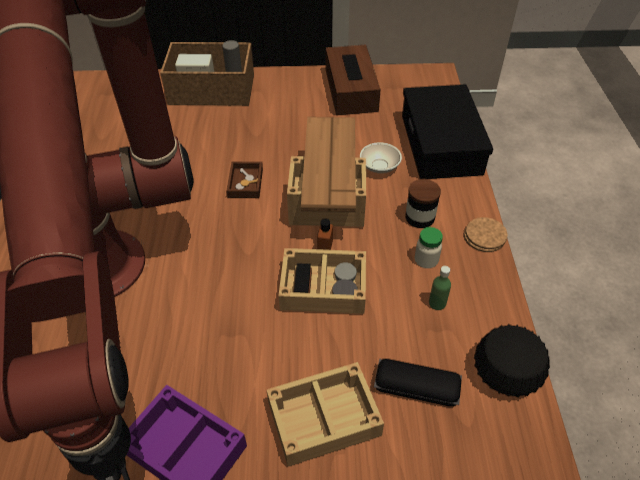

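The top view shows the tray candidates: the pale empty tray at (447,250), a purple look-alike at (470,345), the low stack with contents at (333,247), and the key dish at (208,315). I choose the pale empty tray at (447,250). The board is on the tall stack at (230,232), with perfume at (290,243) in the gap.

```bash
cat >> h.py <<'E'
def rect(P2):
    (c,s,a)=cv2.minAreaRect((P2*1000).astype(np.float32)); a=np.deg2rad(a)
    if s[0]<s[1]: s=s[::-1]; a+=np.pi/2
    a=(a+np.pi/2)%np.pi-np.pi/2   # direction of long side
    return np.round(np.array(c)/1000,4),np.round(s,1),round(float(a),4)
def blobs(mask,W,minpx=150,z=None):
    n,l,st,_=cv2.connectedComponentsWithStats(mask.astype(np.uint8))
    for i in range(1,n):
        if st[i,4]>=minpx:
            q=W[l==i]; yield st[i],q
E
python3 - <<'E'
from h import *
for n in("top","side"):
    f=np.load(f"{n}0.npz"); p,d,K,T=f["p"],f["d"],f["K"],f["T"]; W=pts(d,K,T); hsv=cv2.cvtColor(p,cv2.COLOR_RGB2HSV)
    z=W[...,2]
    for nm,lo,hi in(("rim60",.052,.067),("rim112",.103,.118),("board",.124,.140)):
        m=(z>lo)&(z<hi)&(W[...,0]>.2)&(np.abs(W[...,1])<.6)
        if nm!="board": m&=(hsv[...,0]>15)&(hsv[...,0]<32)&(hsv[...,2]>90)
        for st,q in blobs(m,W,60): print(n,nm,st,rect(q[:,:2]),np.round(np.median(q[:,2]),4))
f=np.load("top0.npz");p=f["p"]
a=cv2.resize(p[190:310,390:520],None,fx=3,fy=3);b=cv2.resize(p[190:285,150:370],None,fx=3,fy=3)
c=np.zeros((a.shape[0]+b.shape[0],max(a.shape[1],b.shape[1]),3),np.uint8);c[:a.shape[0],:a.shape[1]]=a;c[a.shape[0]:,:b.shape[1]]=b
c=cv2.resize(c,None,fx=.9,fy=.9);cv2.imwrite("pics/crop.png",c[:600,:,::-1])
E
```

```text
top rim60 [ 307  212   54   69 1005] (array([ 0.5146, -0.0829]), array([181.1, 130. ]), -0.0839) 0.0581
top rim60 [ 414  212   68   76 1079] (array([ 0.5062, -0.389 ]), array([180.3, 132.5]), 0.3004) 0.058
top rim60 [220 254  34  12 214] (array([0.4704, 0.1805]), array([90. , 25.6]), 1.5093) 0.0647
top rim112 [219 200  49  11 243] (array([0.6116, 0.1607]), array([129.9,  21.5]), 1.5161) 0.1105
top rim112 [211 253  52  18 326] (array([0.4583, 0.1706]), array([134.7,  35.9]), 1.5139) 0.1105
top rim112 [ 64 315   7  32  73] (array([0.2763, 0.5968]), array([77.6,  6.6]), -0.0116) 0.1082
top board [ 161  204  126   54 5553] (array([0.5378, 0.2037]), array([320. , 121.1]), 1.5112) 0.1308
side rim60 [417 240  25  15 134] (array([ 0.75  , -0.0181]), array([53.2, 34.5]), -0.1358) 0.0589
side rim60 [ 279  248   87   52 1442] (array([ 0.5132, -0.0839]), array([179.6, 137.3]), -0.0763) 0.0606
side rim60 [ 267  362  117   94 2325] (array([ 0.5051, -0.3904]), array([181., 134.]), 0.3115) 0.0607
side rim112 [287 156  17  39 274] (array([0.4554, 0.1676]), array([134.4,  32.7]), 1.5271) 0.1129
side rim112 [355 157  11  39 241] (array([0.607 , 0.1601]), array([136.3,  24.1]), 1.5046) 0.1131
side board [ 301  117   55   94 4718] (array([0.5364, 0.1998]), array([323.2, 120.3]), 1.5138) 0.1333
```

View pics/crop.png

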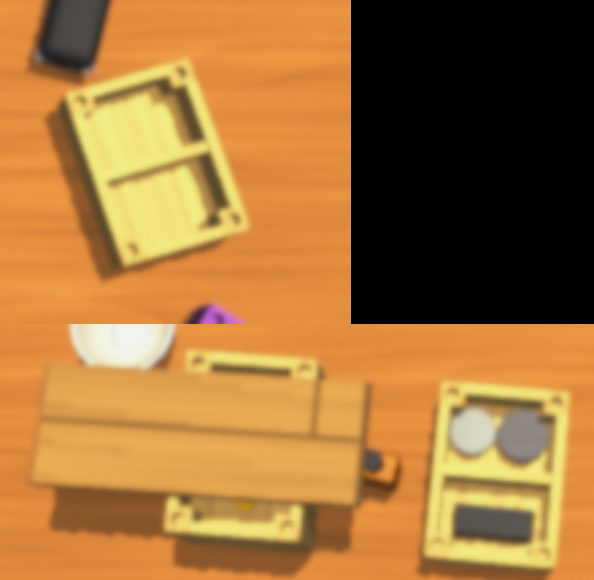

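The crop confirms it: pale, empty, one partition, four corner holes. That is the tray, at about (0.506,-0.390), yaw 0.305.

```bash
cat >> h.py <<'E'
from scipy.spatial.transform import Rotation as R
def go(t,yaw):
    """tool-axes shift (cm) to world target t for the TCP from the measured pose, and turn so that tool x has this yaw (shift given for before the turn)"""
    s=manip.state(); r=R.from_quat(np.roll(s["tool_rot"],-1)).as_matrix()
    y=np.arctan2(r[1,0],r[0,0]); print("pos",s["tool_pos"].round(4),"yaw",round(y,4),"F",s["contact_force"].round(2),"w",round(s["gripper_width"],3),"t",round(s["time"],2))
    print("shift cm",(r.T@(np.array(t)-s["tool_pos"])*100).round(2),"turn",round(-((yaw-y+np.pi)%(2*np.pi)-np.pi),4))
E
python3 -m crank '[{"x":4,"y":-1},{"x":4,"y":-1},{"x":4,"y":-1},{"x":4,"y":-1},{"x":4,"y":-1}]' 100
python3 -m crank '[{"x":4,"y":-1},{"x":4,"y":-1},{"x":4,"y":-1},{"x":1,"y":0.2},{}]'
python3 -m crank '[{"turn":-0.15},{"turn":-0.15},{"turn":-0.15},{"turn":-0.15},{"turn":-0.15}]'
python3 -m crank '[{"turn":-0.15},{"turn":-0.15},{"turn":-0.15},{"turn":-0.15},{"turn":-0.15}]'
python3 - <<'E'
from h import *
go([.5057,-.39,.23],1.876)
p,d,K,T=grab("wrist"); np.savez("w1.npz",p=p,d=d,K=K,T=T); cv2.imwrite("pics/w1.png",p[...,::-1])
W=pts(d,K,T); z=W[...,2]; hsv=cv2.cvtColor(p,cv2.COLOR_RGB2HSV)
m=(z>.05)&(z<.07)&(hsv[...,0]>15)&(hsv[...,0]<35)
for st,q in blobs(m,W,300): print(st,rect(q[:,:2]),np.median(q[:,2]))
E
```

```text
pos [ 0.2269 -0.5818  0.2302] yaw 0.3718 F [-0.73  0.2  -0.1 ] w 0.999 t 0.1
shift cm [32.94 -7.74  0.04] turn -1.5042
[ 446    0   74  140 1288] (array([ 0.3761, -0.6574]), array([104.7,   6.3]), 0.0506) 0.06049895169976882schema error: expected keys x, y, z, turn
schema error: expected keys x, y, z, turn
schema error: expected keys x, y, z, turn
schema error: expected keys x, y, z, turn
```

View pics/w1.png

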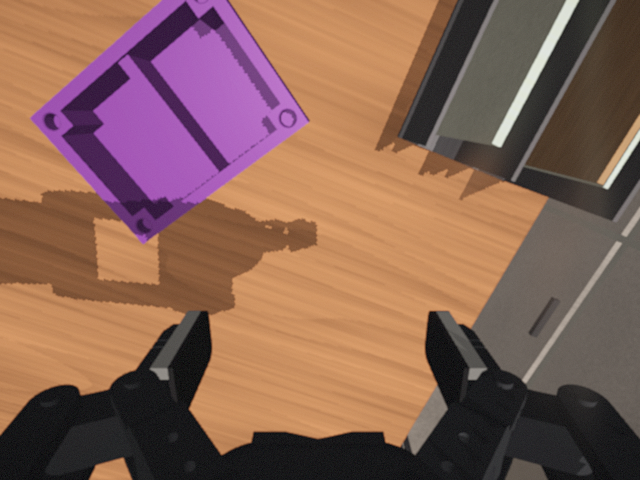

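The wrist view shows the purple look-alike at (170,110), and that all row keys are required. Nothing has moved yet, so I'm resending with full rows.

```bash
python3 -m crank '[{"x":4,"y":-1,"z":0,"turn":0},{"x":4,"y":-1,"z":0,"turn":0},{"x":4,"y":-1,"z":0,"turn":0},{"x":4,"y":-1,"z":0,"turn":0},{"x":4,"y":-1,"z":0,"turn":0}]' 100
python3 -m crank '[{"x":4,"y":-1,"z":0,"turn":0},{"x":4,"y":-1,"z":0,"turn":0},{"x":4,"y":-1,"z":0,"turn":0},{"x":1,"y":0.2,"z":0,"turn":0},{"x":0,"y":0,"z":0,"turn":0}]'
python3 -m crank '[{"x":0,"y":0,"z":0,"turn":-0.15},{"x":0,"y":0,"z":0,"turn":-0.15},{"x":0,"y":0,"z":0,"turn":-0.15},{"x":0,"y":0,"z":0,"turn":-0.15},{"x":0,"y":0,"z":0,"turn":-0.15}]'
python3 -m crank '[{"x":0,"y":0,"z":0,"turn":-0.15},{"x":0,"y":0,"z":0,"turn":-0.15},{"x":0,"y":0,"z":0,"turn":-0.15},{"x":0,"y":0,"z":0,"turn":-0.15},{"x":0,"y":0,"z":0,"turn":-0.15}]'
cat > w.py <<'E'
from h import *
import sys
n=sys.argv[1]
p,d,K,T=grab("wrist"); np.savez(n+".npz",p=p,d=d,K=K,T=T); cv2.imwrite(f"pics/{n}.png",p[...,::-1])
W=pts(d,K,T); z=W[...,2]; hsv=cv2.cvtColor(p,cv2.COLOR_RGB2HSV)
for lo,hi in((.05,.07),(.1,.119)):
    m=(z>lo)&(z<hi)&(hsv[...,0]>15)&(hsv[...,0]<35)
    for st,q in blobs(m,W,300): print(st,rect(q[:,:2]),np.median(q[:,2]).round(4))
E
python3 w.py w2; python3 -c '
from h import *
go([.5057,-.39,.23],1.876)'
```

```text
time: 0.65
tool_pos: [0.3963, -0.4618, 0.2309]
tool_rot: [-0.0, 0.983, 0.185, -0.0]
contact_force: [1.0, -0.5, -0.1]
gripper_width: 1.005
grasp_force: 0.0
time: 1.15
tool_pos: [0.5071, -0.389, 0.2308]
tool_rot: [-0.0, 0.983, 0.186, -0.0]
contact_force: [-0.6, -1.1, -0.3]
gripper_width: 0.999
grasp_force: 0.0
time: 1.65
tool_pos: [0.5046, -0.3911, 0.231]
tool_rot: [-0.0, 0.846, 0.534, -0.0]
contact_force: [-0.1, -0.9, 1.1]
gripper_width: 1.0
grasp_force: 0.0
time: 2.15
tool_pos: [0.5045, -0.3911, 0.2311]
tool_rot: [-0.0, 0.592, 0.806, -0.0]
contact_force: [0.5, 1.0, 0.2]
gripper_width: 0.999
grasp_force: 0.0
[  212   134   221   148 11115] (array([ 0.5059, -0.3915]), array([180.8, 130.6]), 0.2976) 0.0605
pos [ 0.5046 -0.391   0.231 ] yaw 1.8795 F [-1.42 -1.1   0.23] w 1.002 t 2.2
shift cm [0.07 0.14 0.1 ] turn 0.0035
```

The tray is measured well at (0.506,-0.3915), yaw 0.299. Descending and gripping the partition.

```bash
python3 -m crank '[{"x":-0.1,"y":0.1,"z":4,"turn":0.01},{"x":0,"y":0,"z":4,"turn":0},{"x":0,"y":0,"z":4,"turn":0},{"x":0,"y":0,"z":3,"turn":0},{"x":0,"y":0,"z":2,"turn":0}]' | head -2
python3 -m crank '[{"x":0,"y":0,"z":1.5,"turn":0},{"x":0,"y":0,"z":1.5,"turn":0},{"x":0,"y":0,"z":0.7,"turn":0},{"x":0,"y":0,"z":0,"turn":0},{"x":0,"y":0,"z":0,"turn":0}]'
python3 -m crank '[{"x":0,"y":0,"z":0,"turn":0},{"x":0,"y":0,"z":0,"turn":0},{"x":0,"y":0,"z":0,"turn":0},{"x":0,"y":0,"z":0,"turn":0},{"x":0,"y":0,"z":0,"turn":0}]' 0
python3 -m crank '[{"x":0,"y":0,"z":0,"turn":0},{"x":0,"y":0,"z":0,"turn":0},{"x":0,"y":0,"z":0,"turn":0},{"x":0,"y":0,"z":0,"turn":0},{"x":0,"y":0,"z":0,"turn":0}]'
```

```text
time: 2.7
tool_pos: [0.5047, -0.3902, 0.0578]
time: 3.2
tool_pos: [0.5079, -0.391, 0.0253]
tool_rot: [0.001, 0.597, 0.802, -0.0]
contact_force: [-0.4, 0.4, 1.5]
gripper_width: 1.003
grasp_force: 0.0
time: 3.7
tool_pos: [0.5075, -0.3904, 0.0245]
tool_rot: [0.0, 0.597, 0.802, -0.0]
contact_force: [0.8, -0.3, -0.1]
gripper_width: 0.146
grasp_force: 0.0
time: 4.2
tool_pos: [0.5076, -0.3904, 0.0245]
tool_rot: [0.0, 0.597, 0.802, 0.0]
contact_force: [0.4, -0.1, 2.1]
gripper_width: 0.104
grasp_force: 59.0
```

```bash
python3 -m crank '[{"x":0,"y":0,"z":-1,"turn":0},{"x":0,"y":0,"z":-2,"turn":0},{"x":0,"y":0,"z":-3,"turn":0},{"x":0,"y":0,"z":-3,"turn":0},{"x":0,"y":0,"z":-3,"turn":0}]' 
python3 -m crank '[{"x":0,"y":0,"z":-2,"turn":0.05},{"x":0,"y":0,"z":0,"turn":0.1},{"x":0,"y":0,"z":0,"turn":0.1},{"x":0,"y":0,"z":0,"turn":0.1},{"x":0,"y":0,"z":0,"turn":0.03}]' | head -2
python3 -m crank '[{"x":2,"y":0,"z":0,"turn":0},{"x":3,"y":0,"z":0,"turn":0},{"x":3,"y":0,"z":0,"turn":0},{"x":3,"y":0,"z":0,"turn":0},{"x":3,"y":0,"z":0,"turn":0}]' | head -2
python3 -m crank '[{"x":2,"y":0,"z":0,"turn":0},{"x":1,"y":0,"z":0,"turn":0},{"x":0,"y":0,"z":0,"turn":0},{"x":0,"y":0,"z":0,"turn":0},{"x":0,"y":0,"z":0,"turn":0}]'
python3 - <<'E'
from h import *
go([.5137,-.0834,.165],1.491)
p,d,K,T=grab("wrist"); np.savez("w3.npz",p=p,d=d,K=K,T=T); cv2.imwrite("pics/w3.png",p[...,::-1])
W=pts(d,K,T); z=W[...,2]; hsv=cv2.cvtColor(p,cv2.COLOR_RGB2HSV)
for lo,hi in((.05,.07),(.1,.119),(.18,.23)):
    m=(z>lo)&(z<hi)&(hsv[...,0]>15)&(hsv[...,0]<35)
    for st,q in blobs(m,W,300): print(st,rect(q[:,:2]),np.median(q[:,2]).round(4),q[:,2].min(),q[:,2].max())
E
```

```text
time: 4.7
tool_pos: [0.5066, -0.3898, 0.1445]
tool_rot: [-0.001, 0.597, 0.802, 0.0]
contact_force: [0.3, -0.1, -2.6]
gripper_width: 0.108
grasp_force: 58.4
time: 5.2
tool_pos: [0.5067, -0.3899, 0.1636]
time: 5.7
tool_pos: [0.5192, -0.2487, 0.1636]
time: 6.2
tool_pos: [0.5224, -0.2219, 0.1643]
tool_rot: [0.0, 0.738, 0.675, -0.0]
contact_force: [0.5, 0.1, -3.4]
gripper_width: 0.108
grasp_force: 58.6
pos [ 0.5224 -0.2219  0.1643] yaw 1.4808 F [ 0.48  0.07 -3.41] w 0.108 t 6.2
shift cm [13.72 -2.11 -0.07] turn -0.0102
[  126     0   315   131 11904] (array([ 0.512 , -0.1127]), array([180.4,  73.9]), -0.0861) 0.0604 0.050003712042284654 0.06363588401664619
[    4   164   629   275 63949] (array([ 0.5234, -0.2078]), array([182. , 101.8]), -0.0898) 0.1998 0.18000107303838514 0.21094840541923052
```

View pics/w3.png

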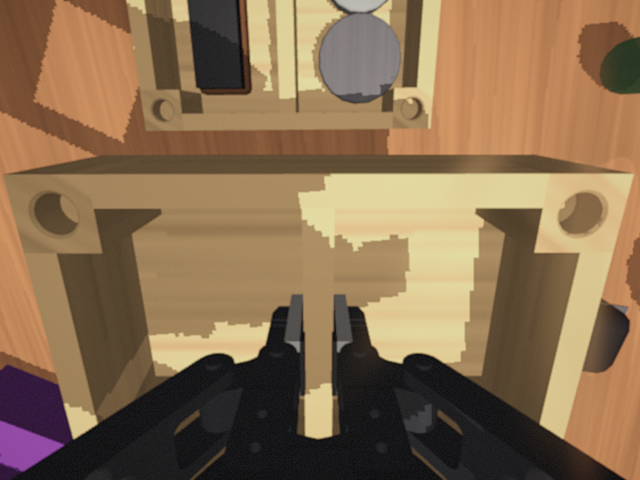

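The wrist view shows low-stack sockets at (163,109) and (411,106), and the held tray's front sockets at (56,212) and (582,212). I'll cast these as rays for a relative fit.

Run:
```python
from h import *
f=np.load("w3.npz"); p,d,K,T=f["p"],f["d"],f["K"],f["T"]; W=pts(d,K,T); Ti=np.linalg.inv(T)
hsv=cv2.cvtColor(p,cv2.COLOR_RGB2HSV)
def ray(u,v,z):
    r=Ti[:3,:3]@np.array([(u-K[0,2])/K[0,0],(v-K[1,2])/K[1,1],1]); o=Ti[:3,3]; return (o+r*(z-o[2])/r[2])[:2]
def sock(u,v,r,zr):
    # socket = depth clearly below the rim
    s=np.s_[v-r:v+r,u-r:u+r]; m=(W[s][...,2]<zr-.0025).astype(np.uint8)
    n,l,st,c=cv2.connectedComponentsWithStats(m); i=l[r,r]
    (cx,cy),rad=cv2.minEnclosingCircle(np.argwhere(l==i)[:,::-1].astype(np.float32)) if i else ((r,r),0)
    return (u-r+cx,v-r+cy),round(rad,1),i
zt=np.median(W[180:200,150:500,2]); print("tray rim z",zt)
for pair,zr,r in((((163,109),(411,106)),.060,17),(((56,212),(582,212)),zt,27)):
    a=[sock(*q,r,zr) for q in pair]; print(a)
    A,B=[ray(*q[0],zr) for q in a]; A2,B2=[ray(*q,zr) for q in pair]
    for P,Q in((A,B),(A2,B2)): print(P.round(4),Q.round(4),"len",np.linalg.norm(Q-P).round(4),"yaw",np.arctan2(*(Q-P)[::-1]).round(4),"mid",((P+Q)/2).round(4))
```

```text
tray rim z nan
[((163.0, 110.5), 10.9, np.int32(1)), ((411.0540542602539, 108.62162208557129), 10.8, np.int32(1))]
[ 0.4329 -0.1311] [ 0.5874 -0.1441] len 0.155 yaw -0.084 mid [ 0.5102 -0.1376]
[ 0.4331 -0.1302] [ 0.5874 -0.1426] len 0.1548 yaw -0.0797 mid [ 0.5102 -0.1364]
[((56, 212), 0, np.int32(0)), ((582, 212), 0, np.int32(0))]
[nan nan] [nan nan] len nan yaw nan mid [nan nan]
[nan nan] [nan nan] len nan yaw nan mid [nan nan]
```

Run:
```python
from h import *
f=np.load("w3.npz"); p,d,K,T=f["p"],f["d"],f["K"],f["T"]; W=pts(d,K,T); Ti=np.linalg.inv(T)
zt=np.nanmedian(W[180:200,150:500,2]); print("tray rim z",zt)
o=Ti[:3,3]; Q=[]
for u,v in((56,213),(582,213)):
    r=Ti[:3,:3]@np.array([(u-K[0,2])/K[0,0],(v-K[1,2])/K[1,1],1]); Q.append((o+r*(zt-o[2])/r[2])[:2])
P,B=Q; a=np.arctan2(*(B-P)[::-1]); c=(P+B)/2-53e-3*np.array([-np.sin(a),np.cos(a)]); print(P,B,np.linalg.norm(B-P),a,"centre",c)
s=manip.state()["tool_pos"]; print("tray centre minus tool",c-s[:2])
low=np.array([.5146,-.0843])
off=c-s[:2]; go(list(low-off)+[.1643],1.4808)
print("turn needed",a+.083)
```

```text
tray rim z 0.2004756322630005
[ 0.45002094 -0.16183444] [ 0.60446512 -0.17588997] 0.15508243718726325 -0.090757176757569 centre [ 0.5224395  -0.22164408]
tray centre minus tool [3.48526013e-05 3.26242743e-04]
pos [ 0.5224 -0.222   0.1643] yaw 1.4806 F [-0.11  0.36 -4.08] w 0.11 t 6.25
shift cm [13.61 -2.02 -0.  ] turn -0.0002
turn needed -0.007757176757568998
```

```bash
python3 -m crank '[{"x":2,"y":-0.4,"z":0,"turn":-0.008},{"x":3,"y":-0.4,"z":0,"turn":0},{"x":3,"y":-0.4,"z":0,"turn":0},{"x":3,"y":-0.4,"z":0,"turn":0},{"x":2.6,"y":-0.4,"z":0,"turn":0}]' | head -2
python3 -m crank '[{"x":0,"y":0,"z":1.5,"turn":0},{"x":0,"y":0,"z":2,"turn":0},{"x":0,"y":0,"z":2,"turn":0},{"x":0,"y":0,"z":1.5,"turn":0},{"x":0,"y":0,"z":0,"turn":0}]' | head -2
python3 -m crank '[{"x":0,"y":0,"z":0,"turn":0},{"x":0,"y":0,"z":0,"turn":0},{"x":0,"y":0,"z":0,"turn":0},{"x":0,"y":0,"z":0,"turn":0},{"x":0,"y":0,"z":0,"turn":0}]'
python3 -c '
from h import *
go([.5146,-.0846,.0758],1.488)'
```

```text
time: 6.75
tool_pos: [0.5133, -0.0823, 0.1642]
time: 7.25
tool_pos: [0.5115, -0.0836, 0.091]
time: 7.75
tool_pos: [0.5141, -0.084, 0.0949]
tool_rot: [0.0, 0.735, 0.678, 0.0]
contact_force: [0.4, 0.3, -2.5]
gripper_width: 0.105
grasp_force: 58.6
pos [ 0.5141 -0.084   0.0949] yaw 1.4899 F [ 0.38  0.33 -2.49] w 0.105 t 7.75
shift cm [-0.06  0.05  1.91] turn 0.0019
```

```bash
python3 -m crank '[{"x":-0.05,"y":0.05,"z":0.4,"turn":0},{"x":0,"y":0,"z":0.3,"turn":0},{"x":0,"y":0,"z":0.2,"turn":0},{"x":0,"y":0,"z":0.2,"turn":0},{"x":0,"y":0,"z":0,"turn":0}]' | head -4
python3 -m crank '[{"x":0,"y":0,"z":0.2,"turn":0},{"x":0,"y":0,"z":0.2,"turn":0},{"x":0,"y":0,"z":0.2,"turn":0},{"x":0,"y":0,"z":0.1,"turn":0},{"x":0,"y":0,"z":0,"turn":0}]'
```

```text
time: 8.25
tool_pos: [0.5139, -0.0843, 0.0827]
tool_rot: [-0.0, 0.735, 0.678, -0.0]
contact_force: [0.2, -0.1, -4.0]
time: 8.75
tool_pos: [0.5143, -0.0844, 0.0765]
tool_rot: [-0.0, 0.735, 0.678, -0.0]
contact_force: [-1.2, 0.3, -1.3]
gripper_width: 0.106
grasp_force: 59.0
```

```bash
python3 -m crank '[{"x":0,"y":0,"z":0.1,"turn":0},{"x":0,"y":0,"z":0.05,"turn":0},{"x":0,"y":0,"z":0,"turn":0},{"x":0,"y":0,"z":0,"turn":0},{"x":0,"y":0,"z":0,"turn":0}]' | head -4
```

```text
time: 9.25
tool_pos: [0.5144, -0.0845, 0.0764]
tool_rot: [-0.0, 0.735, 0.678, -0.0]
contact_force: [-4.8, 1.2, 7.4]
```

Seated (upward force). Releasing, retreating up, and checking.

```bash
python3 -m crank '[{"x":0,"y":0,"z":0,"turn":0},{"x":0,"y":0,"z":0,"turn":0},{"x":0,"y":0,"z":0,"turn":0},{"x":0,"y":0,"z":0,"turn":0},{"x":0,"y":0,"z":0,"turn":0}]' 80
python3 -m crank '[{"x":0,"y":0,"z":0,"turn":0},{"x":0,"y":0,"z":0,"turn":0},{"x":0,"y":0,"z":-1,"turn":0},{"x":0,"y":0,"z":-2,"turn":0},{"x":0,"y":0,"z":-4,"turn":0}]'
python3 -m crank '[{"x":0,"y":0,"z":-4,"turn":0},{"x":0,"y":0,"z":-4,"turn":0},{"x":-3,"y":0,"z":-2,"turn":0},{"x":-3,"y":0,"z":0,"turn":0},{"x":-2,"y":0,"z":0,"turn":0}]' 40 | head -2
python3 -m crank '[{"x":0,"y":0,"z":0,"turn":0},{"x":0,"y":0,"z":0,"turn":0},{"x":0,"y":0,"z":0,"turn":0}]' | head -2
python3 w.py w4
python3 - <<'E'
from h import *
f=np.load("w4.npz"); W=pts(f["d"],f["K"],f["T"]); z=W[...,2]
for st,q in blobs((z>.122)&(z<.142),W,300): print("board",st,rect(q[:,:2]),np.median(q[:,2]))
g=np.load("top0.npz"); hsv=cv2.cvtColor(g["p"],cv2.COLOR_RGB2HSV); V=pts(g["d"],g["K"],g["T"]); b=V[165:215,170:220]; b=b[(b[...,2]>.03)&(b[...,2]<.05)]; print("bowl",b[:,:2].min(0),b[:,:2].max(0))
go([.547,.41,.25],1.511)
E
```

```text
time: 9.75
tool_pos: [0.5143, -0.0844, 0.0747]
tool_rot: [0.0, 0.735, 0.678, 0.0]
contact_force: [0.1, 0.3, -0.4]
gripper_width: 0.802
grasp_force: 0.0
time: 10.25
tool_pos: [0.5119, -0.0837, 0.1428]
tool_rot: [-0.003, 0.735, 0.678, -0.002]
contact_force: [1.1, 0.2, -0.7]
gripper_width: 0.801
grasp_force: 0.0
time: 10.75
tool_pos: [0.5082, -0.1658, 0.2474]
time: 11.05
tool_pos: [0.5078, -0.1634, 0.2449]
[582   0  56  24 740] (array([ 0.7449, -0.0279]), array([41.2, 10.3]), -0.3231) 0.0582
[  215    40    97   145 12603] (array([ 0.4706, -0.0815]), array([110.7,  74.8]), 1.4923) 0.0668
[  325    40    97   144 12609] (array([ 0.5566, -0.0885]), array([110.7,  74.9]), 1.4894) 0.0667
[579 124  38  44 700] (array([ 0.7483, -0.1256]), array([37.5, 17.4]), 1.1348) 0.0605
[  179    10   279   198 18697] (array([ 0.5138, -0.085 ]), array([180.6, 130.7]), -0.0797) 0.1123
bowl [0.62905027 0.26239289] [0.72715367 0.36973138]
pos [ 0.5078 -0.1632  0.2448] yaw 1.4909 F [ 0.22 -0.16  0.54] w 0.399 t 11.1
shift cm [57.45 -0.67 -0.5 ] turn -0.0201
```

View pics/w4.png

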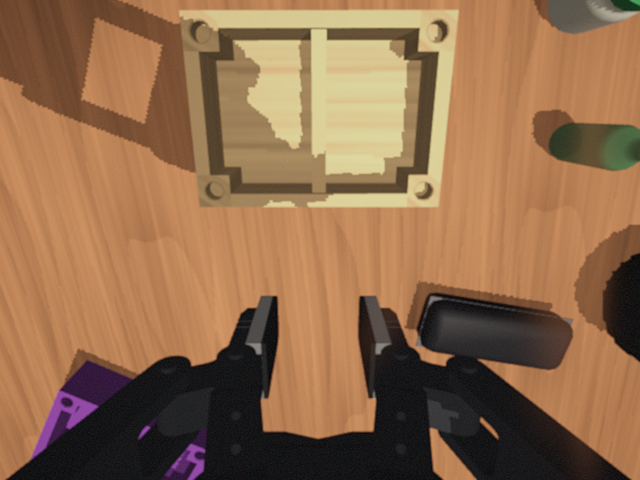

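The tray sits in place at (0.514,-0.085), rim 0.1123 and level (corners (200,32) to (424,190)). Moving behind the board's far end.

```bash
python3 -m crank '[{"x":4,"y":0,"z":0,"turn":-0.02},{"x":5,"y":0,"z":0,"turn":0},{"x":5,"y":0,"z":0,"turn":0},{"x":5,"y":0,"z":0,"turn":0},{"x":5,"y":0,"z":0,"turn":0}]' 40 | head -2
python3 -m crank '[{"x":5,"y":0,"z":0,"turn":0},{"x":5,"y":0,"z":0,"turn":0},{"x":5,"y":0,"z":0,"turn":0},{"x":5,"y":0,"z":0,"turn":0},{"x":5,"y":0,"z":0,"turn":0}]' | head -2
python3 -m crank '[{"x":5,"y":0,"z":0,"turn":0},{"x":3,"y":0,"z":0,"turn":0},{"x":0.5,"y":0,"z":0,"turn":0},{"x":0,"y":0,"z":0,"turn":0},{"x":0,"y":0,"z":0,"turn":0}]' | head -2
python3 -c '
from h import *
go([.5495,.41,.114],1.511)'
```

```text
time: 11.6
tool_pos: [0.5227, 0.0782, 0.245]
time: 12.1
tool_pos: [0.5374, 0.3279, 0.2448]
time: 12.6
tool_pos: [0.5433, 0.4091, 0.2447]
pos [0.5433 0.4091 0.2447] yaw 1.5097 F [-0.26 -0.29  0.2 ] w 0.398 t 12.6
shift cm [ 0.13  0.61 13.07] turn -0.0013
```

```bash
python3 -m crank '[{"x":0.1,"y":0.6,"z":3,"turn":0},{"x":0,"y":0,"z":4,"turn":0},{"x":0,"y":0,"z":3,"turn":0},{"x":0,"y":0,"z":2,"turn":0},{"x":0,"y":0,"z":1,"turn":0}]' | head -2
python3 -m crank '[{"x":-1,"y":0,"z":0,"turn":0},{"x":-1,"y":0,"z":0,"turn":0},{"x":-0.5,"y":0,"z":0,"turn":0},{"x":-0.5,"y":0,"z":0,"turn":0},{"x":0,"y":0,"z":0,"turn":0}]' | head -4
python3 - <<'E'
from h import *
go([.5495,.41,.114],1.511)
p,d,K,T=grab("side"); cv2.imwrite("pics/s5.png",cv2.resize(p[60:260,220:460],None,fx=2.5,fy=2.5)[...,::-1])
E
```

```text
time: 13.1
tool_pos: [0.5486, 0.408, 0.112]
time: 13.6
tool_pos: [0.5484, 0.3799, 0.116]
tool_rot: [0.0, 0.729, 0.685, 0.001]
contact_force: [-0.6, 0.9, 1.0]
pos [0.5484 0.3799 0.116 ] yaw 1.5089 F [-0.62  0.86  0.99] w 0.394 t 13.6
shift cm [ 3.01 -0.08  0.21] turn -0.0021
```

View pics/s5.png

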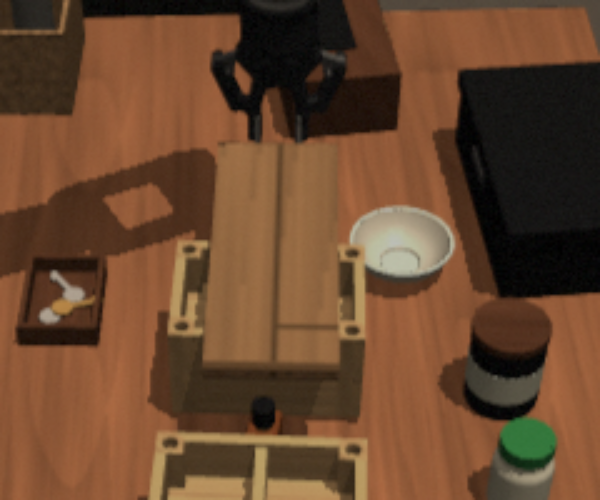

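The side view shows the two tips just behind the board's end at (278,140), with the bowl clear at (400,245). Pushing along the board's axis.

```bash
python3 -m crank '[{"x":-0.5,"y":0,"z":0.15,"turn":0},{"x":-0.5,"y":0,"z":0,"turn":0},{"x":-0.5,"y":0,"z":0,"turn":0},{"x":-0.7,"y":0,"z":0,"turn":0},{"x":-0.8,"y":0,"z":0,"turn":0}]' | head -4
python3 -m crank '[{"x":-0.8,"y":0,"z":0,"turn":0},{"x":-0.8,"y":0,"z":0,"turn":0},{"x":-0.8,"y":0,"z":0,"turn":0},{"x":-0.8,"y":0,"z":0,"turn":0},{"x":-0.3,"y":0,"z":0,"turn":0}]' | head -4
python3 - <<'E'
from h import *
go([.538,.211,.115],1.511)
for n in("top",):
    p,d,K,T=grab(n); W=pts(d,K,T); z=W[...,2]
    for st,q in blobs((z>.124)&(z<.140)&(W[...,0]>.45)&(W[...,1]<.36)&(W[...,0]<.66),W,300): print("board",st,rect(q[:,:2]),np.median(q[:,2]))
    print([ (st,rect(q[:,:2])) for st,q in blobs((z>.103)&(z<.118)&(W[...,0]>.4)&(W[...,1]<.3),W,100)])
E
```

```text
time: 14.15
tool_pos: [0.546, 0.3503, 0.1135]
tool_rot: [-0.0, 0.728, 0.685, 0.0]
contact_force: [-0.8, 2.4, 1.0]
time: 14.65
tool_pos: [0.5439, 0.3147, 0.1135]
tool_rot: [0.0, 0.729, 0.685, 0.0]
contact_force: [-0.5, 2.0, 2.1]
pos [0.5439 0.3147 0.1135] yaw 1.5091 F [-0.52  2.01  2.1 ] w 0.402 t 14.65
shift cm [-10.39   0.05  -0.15] turn -0.0019
board [ 180  206  130   54 5586] (array([0.5346, 0.1534]), array([337.1, 121.5]), 1.5061) 0.1307745044418227
[(array([219, 200,  49,  11, 253], dtype=int32), (array([0.6111, 0.1604]), array([130.4,  21.7]), 1.5084)), (array([ 306,  207,   56,   72, 1102], dtype=int32), (array([ 0.5142, -0.0832]), array([181.5, 130.1]), -0.0784)), (array([568, 238,   9,  51, 175], dtype=int32), (array([ 0.4648, -0.6879]), array([128.3,   8.1]), -0.0249)), (array([576, 240,   9,  49, 158], dtype=int32), (array([ 0.4622, -0.7067]), array([122.9,   7.3]), -0.0164)), (array([556, 244,   8,  45, 143], dtype=int32), (array([ 0.457 , -0.6563]), array([113.6,   5.3]), 0.0033)), (array([209, 253,  53,  18, 322], dtype=int32), (array([0.4584, 0.1748]), array([139. ,  34.7]), 1.5021))]
```

The board slides straight and the stacks are undisturbed. Continuing over the tray's rim.

```bash
python3 -m crank '[{"x":-0.5,"y":0,"z":0,"turn":0},{"x":-0.5,"y":0,"z":0,"turn":0},{"x":-0.5,"y":0,"z":0,"turn":0},{"x":-0.5,"y":0,"z":0,"turn":0},{"x":0,"y":0,"z":0,"turn":0}]' | head -4
python3 -m crank '[{"x":-0.6,"y":0,"z":0,"turn":0},{"x":-0.8,"y":0,"z":0,"turn":0},{"x":-0.8,"y":0,"z":0,"turn":0},{"x":-0.8,"y":0,"z":0,"turn":0},{"x":0,"y":0,"z":0,"turn":0}]' | head -4
```

```text
time: 15.2
tool_pos: [0.5425, 0.2946, 0.1131]
tool_rot: [0.0, 0.728, 0.685, -0.001]
contact_force: [0.6, -0.3, -0.1]
time: 15.7
tool_pos: [0.5406, 0.264, 0.113]
tool_rot: [0.0, 0.729, 0.685, -0.001]
contact_force: [0.3, -0.1, -0.1]
```

```bash
python3 -m crank '[{"x":-0.6,"y":0,"z":-0.2,"turn":0},{"x":-0.7,"y":0,"z":0,"turn":0},{"x":-0.7,"y":0,"z":0,"turn":0},{"x":-0.7,"y":0,"z":0,"turn":0},{"x":0,"y":0,"z":0,"turn":0}]' | head -4
python3 -m crank '[{"x":-0.6,"y":0,"z":0,"turn":0},{"x":-0.7,"y":0,"z":0,"turn":0},{"x":-0.7,"y":0,"z":0,"turn":0},{"x":-0.6,"y":0,"z":0,"turn":0},{"x":0,"y":0,"z":0,"turn":0}]' | head -4
python3 -m crank '[{"x":0.5,"y":0,"z":0,"turn":0},{"x":1,"y":0,"z":0,"turn":0},{"x":1,"y":0,"z":-1,"turn":0},{"x":1,"y":0,"z":-4,"turn":0},{"x":1,"y":0,"z":-4,"turn":0}]' | head -2
python3 -m crank '[{"x":3,"y":0,"z":-4,"turn":0},{"x":4,"y":0,"z":-2,"turn":0},{"x":4,"y":0,"z":0,"turn":0},{"x":0,"y":0,"z":0,"turn":0},{"x":0,"y":0,"z":0,"turn":0}]' | head -2
python3 - <<'E'
from h import *
for n in("top","side"):
    p,d,K,T=grab(n); W=pts(d,K,T); z=W[...,2]; cv2.imwrite(f"pics/{n}9.png",p[...,::-1])
    for st,q in blobs((z>.124)&(z<.142)&(W[...,0]>.45)&(W[...,1]<.36)&(W[...,0]<.66),W,1000): print(n,"board",st,rect(q[:,:2]),np.median(q[:,2]),np.linalg.lstsq(np.c_[q[:,:2],np.ones(len(q))],q[:,2],rcond=None)[0])
    for st,q in blobs((z>.103)&(z<.118)&(W[...,0]>.4)&(W[...,0]<.65)&(np.abs(W[...,1])<.3),W,60):print(n,st,rect(q[:,:2]))
E
```

```text
time: 16.2
tool_pos: [0.5391, 0.2375, 0.1153]
tool_rot: [0.0, 0.729, 0.685, -0.0]
contact_force: [-0.4, -0.5, 0.5]
time: 16.7
tool_pos: [0.5376, 0.2117, 0.1153]
tool_rot: [0.0, 0.729, 0.685, -0.0]
contact_force: [-0.4, -0.6, 0.0]
time: 17.2
tool_pos: [0.5394, 0.2588, 0.2056]
time: 17.7
tool_pos: [0.5466, 0.3689, 0.2656]
top board [ 222  208  127   55 5640] (array([0.5277, 0.0416]), array([319.9, 122.1]), 1.5051) 0.13072847116011388 [0.00093841 0.00060501 0.13020722]
top [211 200  57  71 793] (array([0.5313, 0.1665]), array([181. , 131.1]), -0.0673)
top [306 207  56  72 777] (array([ 0.5145, -0.0831]), array([181.5, 130.1]), -0.0794)
side board [ 296  159   60  109 5931] (array([0.5262, 0.0394]), array([324.5, 120. ]), 1.5127) 0.1333510672281456 [-0.00071876  0.00171026  0.13361401]
side [287 156  79  44 810] (array([0.5292, 0.1658]), array([179.6, 141.3]), -0.0736)
side [ 277  232   90   55 1368] (array([ 0.5128, -0.0844]), array([179.7, 136.4]), -0.0762)
```

View pics/side9.png

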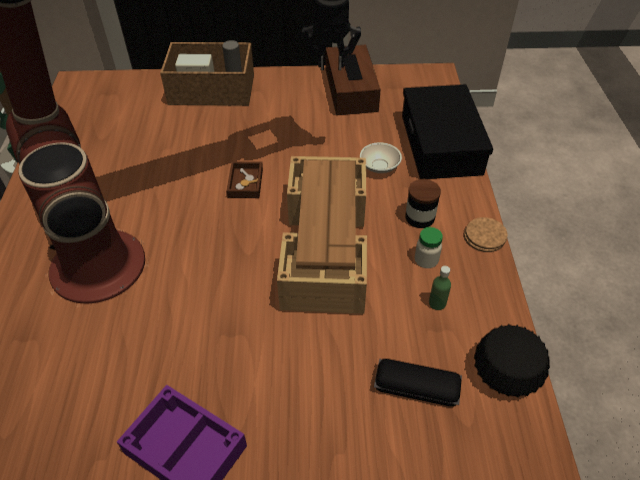

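The side view shows the board lying level over the tray at (325,255) and the tall stack at (328,170). It is centred over both, the bystanders are untouched and the gripper is clear. Handing in.

```bash
python3 -c '
from plant import manip
print(manip.job_done())'
```

```text
the job is handed in; nothing more can be done
None
```

I handed the job in at about 18 s of the 59 s: the tray is seated on the low stack with its pins in the sockets, and the board lies level across both stacks, covering their middles. Everything is released and the other things are where they stood; the hand-in returned no verdict.

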